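Touch-force check of a tablet on the bench balance

ROBOT

A 6-joint arm with a two-finger parallel gripper is mounted at the origin on the work surface. World frame = base frame: x ahead of the robot, y to its left, z up, the work surface at z = 0. Lengths are in m, angles in rad, forces in N, time in s.
With the tool pointing down it reaches from about 0.4 to 0.825 m from the base axis. Payload 7 kg.
Tool frame: the origin (TCP) lies on the centre line of the jaws, within the pads' length; the fingertips stand 8 mm ahead of it and the grasp point (between the pads) lies 11 mm behind it; z points along the fingers, y is the line along which they close (so a half turn about z gives the same grasp; the last joint's range is limited). The gripper opens to 88 mm and grips with 3 to 60 N. Pads are 19 mm wide; open, the fingers measure 130 mm over their backs; the gripper's body (78 mm by 193 mm) begins 47 mm behind the grasp point.
Start: joints at [-0.825, 0.359, 0.012, 0, -1.224, -0.288], TCP at [0.298, -0.605, 0.235] pointing down, gripper open.
Joint ranges: [-3.07, 3.07], [-1.43, 2.12], [-1.02, 1.25], [-3.03, 1.67], [-3.05, -0], [-3.03, 3.03]. Speed limits (rad/s): [2.39, 2.39, 3.01, 3.14, 3.14, 3.14].

INTERFACE

Orientations are given as a unit quaternion [w, x, y, z].
In Python, from station import read_state, read_camera, sign_off, cut_out, spot_point gives the robot as it stands.
- The arm moves only by the tool drive_tool, never from a script. Its argument "moves" is a list of rows, each a list of 7 numbers: the opening, from 0 (shut) to 1 (fully open), then the shift along the tool's x, y, z scaled (see below), then the turn, a rotation vector about the tool's x, y, z scaled (see below). In form: [[hand, tx, ty, tz, rx, ry, rz], ...]. A call has 1 to 8 rows; each row is the pose to reach, as a shift and turn from the pose commanded when the call began, along the tool's axes at that moment, turning the shorter way round; what a row does not reach only later rows make up. The controller multiplies each number of a shift by 300 mm and each number of a turn by pi rad. A row lasts 1/10 s, in which the tool goes at most 50 mm and 8.59 degrees, less where a joint would pass 70% of its speed; a pose out of reach is approached as far as the arm can. A call with a number of a shift or a turn outside -1 to 1 is refused whole. A call with a gripper value outside its range is refused whole. The fingers move at their own pace and stop on an object; "grip_force" is the grip in N (left out, the last holds). Time passes only in rows, so rows that repeat a pose let the fingers close. It gives the time, the measured TCP pose, the force, the opening and the grip force at its end, in the units of the state.
- read_state(): the state, without advancing time (a new reading comes with each control period).
- read_camera(name): name is "scene" or "top" or "wrist"; returns a dict with "image" (420x560x3 uint8, red, green, blue), "range_z" (420x560 float32, m along the optical axis (not along the pixel's ray), 0 where there is no reading), "fx", "fy", "cx", "cy" (pixels), "D" ([k1, k2, p1, p2, k3] as OpenCV has them; the pictures are not rectified), "extrinsics" (4x4, takes a point from camera to world coordinates); the wrist camera has in their place "hand_eye" (4x4, takes a point from camera to tool coordinates, whose origin is the TCP and whose axes are the flange's). Camera axes: x right, y up, looking along -z (the intrinsics and any distortion apply to the point x, -y, -z); pixel columns grow to the right and rows downward; lengths in m; the calibration is good to about 2 mm. A picture is of the moment at which its call begins: read the wrist's pose just before it.
- sign_off(): hands the job in; it is judged then, once.
Trained networks look in a picture, given as the dict that the camera call returned (one of the last four; its "shot" number tells which), for a name from the list of things; names that differ only in an ending like _2 or _b are one class to them, and where a whole thing is asked for, a point or a joint stands for the part that bears it (a point fixed in the world has none). Each returns a list of dicts, best first, with "conf" (0 to 1); they miss things now and then, are a little off and sometimes report something else, mostly with a low value. They report only what shows in the picture. A call takes as long as a camera call. They do not tell look-alikes from the thing itself.
- cut_out(picture, name): "pixels" (420x560 bool, what is visible of it) and "uv" ([column, row] in pixels, amid what is visible of it).
- spot_point(picture, name): "uv" ([column, row] in pixels: a listed point, or the origin of a listed thing).
The state is a dict: "time_s": time; "qpos": joint angles; "joint_vel": joint speeds; "joint_torque": joint torques, N m; "ee_pos": TCP position; "orientation": TCP orientation; "wrist_force": force on the tool from outside, world axes, zero at the start; "torque": the same for the moment, N m; "grip_width": finger opening in m; "grasp_force": force on a finger pad.
Only numpy, scipy, OpenCV 4.12 (cv2) and the standard library are available. Lean on these libraries where they do the work, as an engineer would, in place of code of your own. Each camera call takes 0.05 s, during which the arm holds its last target. There are 200 camera calls.

TASK

Check the touch force of the tablet on the bench balance: with one key at a time, switch the balance on (round key at the left end of its key row), change its unit (the square key next to it) and zero it (the wide key at the right end), leaving the second square key, print, alone. Then take the sprung stylus out of its slanted stand and hold it upright with its rubber tip inside the ring target on the screen, pressing lightly at about 2 newtons so that the sprung tip is about half-way in, and finish while still holding it there. Touch the tablet with nothing but the stylus, never hard, and leave it and the other things on the bench in their places.

Things in the scene. Friction and masses are not known exactly. Their poses are not given: they have to be found in the camera images.
- balance: White bench balance, fixed to the bench, 300 mm deep (x), 210 mm wide (y). Origin under its centre on the bench; its own -x is the front with the keys, roughly facing the robot. Front panel top 42 mm above the bench; a raised rear part (70 mm high, from x = -40 mm backwards) carries a square-cornered steel pan 140 x 170 mm centred at x = +50 mm, pan top at 82 mm, on which the tablet lies
- key_on_top (a point): Centre of the top face of the on key on the balance's front panel (at balance x = -108 mm, y = +75 mm), 50 mm above the bench when up, 8 mm proud of the panel. Black, round, 22 mm across. The row from the robot's left to right: on, unit, print, zero
- key_unit_top (a point): Centre of the top face of the unit key on the balance's front panel (at balance x = -108 mm, y = +32 mm), 50 mm above the bench when up, 8 mm proud of the panel. Black, square, 22 mm. The row from the robot's left to right: on, unit, print, zero
- key_print_top (a point): Centre of the top face of the print key (leave alone) on the balance's front panel (at balance x = -108 mm, y = -11 mm), 50 mm above the bench when up, 8 mm proud of the panel. Black, square, 22 mm. The row from the robot's left to right: on, unit, print, zero
- key_zero_top (a point): Centre of the top face of the zero key on the balance's front panel (at balance x = -108 mm, y = -66 mm), 50 mm above the bench when up, 8 mm proud of the panel. Black, a bar 22 mm (x) by 36 mm (y). The row from the robot's left to right: on, unit, print, zero
- key_on (a joint): Travel of the on key: 0 up, 0.004 m fully down; springs back. Starts to move at 1.5 N, bottoms at 5 N; counts as pressed beyond 0.0025
- key_unit (a joint): Travel of the unit key: 0 up, 0.004 m fully down; springs back. Starts to move at 1.5 N, bottoms at 5 N; counts as pressed beyond 0.0025
- key_print (a joint): Travel of the print key: 0 up, 0.004 m fully down; springs back. Starts to move at 1.5 N, bottoms at 5 N; counts as pressed beyond 0.0025
- key_zero (a joint): Travel of the zero key: 0 up, 0.004 m fully down; springs back. Starts to move at 1.5 N, bottoms at 5 N; counts as pressed beyond 0.0025
- tablet: Black tablet under test, loose on the balance's pan, about 0.45 kg, 125 (x) by 210 (y) by 9 mm thick, screen up, light grid on the screen. Origin at the centre of its underside, so the glass is 9 mm above it (91 mm above the bench). Long side across the balance; overhangs the pan a little at both ends
- target (a point): Centre of the dark ring target with a small cross shown on the tablet's screen, on the glass (91 mm above the bench); ring 21.6 mm inside and 26.4 mm outside diameter. It can be anywhere within 30 mm (tablet x) and 55 mm (tablet y) of the screen's centre
- stylus: Touch stylus, 135 mm long, 60 g. Origin at its lower end (the tip when fully out), own z along its axis to the top. From the lower end: sprung tip, 6 mm round rubber end, to 14 mm; 12 mm dia. aluminium nose to 50 mm; 19 mm dia. collar to 54 mm; round grey grip, 14 mm dia., to 131 mm; cap to 135 mm. Stands in the slanted socket on its collar; grip it at about 100 mm
- stylus_end (a point): Outermost point of the stylus's sprung rubber tip, on its axis; goes into the stylus as the spring gives
- stylus_spring (a joint): How far the stylus's sprung tip is pushed in: 0 fully out, 0.008 m at its stop. Takes 0.8 N to start and 0.3 N more per mm (2 N at 0.004 m)
- stand: Pen stand, fixed to the bench: dark steel disc 84 mm diameter, 16 mm high, with a slanted black tube. Origin under the centre of the disc. The tube leans 0.35 rad (20 degrees) from vertical towards the stand's own -x (roughly towards the robot)
- socket (a point): Centre of the mouth of the stand's tube, about 67 mm above the bench and 19 mm from the stand's axis towards its -x; tube 23 mm outside, 16 mm inside at the mouth, 56 mm long. The stylus's collar rests here
- parts_bin: Bystander: open blue plastic bin 110 x 90 x 55 mm with small white connectors, 0.45 kg; origin under its centre
- tweezers: Bystander: steel tweezers lying flat, 127 mm long, 6 mm high; origin under the middle
- marker: Bystander: black marker pen with a white cap, lying, 130 mm long, 13 mm thick; origin under the middle
- tape_roll: Bystander: roll of amber tape lying flat, 84 mm diameter, 18 mm high; origin under its centre
- check_weight: Bystander: steel check weight with a knob, 38 mm diameter, 66 mm high, 0.5 kg; origin under its centre
There are look-alikes about, which are no part of the job. Leave any blue look-alike of the stylus alone.

How it is judged:
By the outcome, as a careful person would: the job done as asked, in the order asked, and still so for the second after the job is handed in, while the arm keeps its last pose, push and grip.
It also fails if it takes over 64 s, if anything falls off the work surface, if the arm or the gripper's body presses on something with over 40 N, if the wrist force passes 120 N, or if a joint passes its speed limit or range.

## Working session

There is one attempt and no reset: what is moved stays moved. The work goes in short steps, Python scripts to look and compute and a tool call to move; the robot and the scene stay as the last step left them, time stands still between calls to the robot, and variables do not carry over. Pictures are saved under pics/ and viewed, at most 10 in all, crops included, and the job is handed in when it is done.

Besides the shell and the picture viewer there is one more tool, called after "Call:" as name([rows], argument=value, ...), one row to a line, values as JSON. drive_tool: Moves the arm, as the interface text tells. Shifts and turns lie within -1 to 1; 1 stands for 300 mm of shift or pi rad of turn. Its arguments: {"type":"object","properties":{"moves":{"type":"array"},"grip_force":{"type":"number"}},"required":["moves"]}

```bash
mkdir -p pics
cat > h.py <<'E'
import numpy as np, cv2
from station import *
from scipy.spatial.transform import Rotation as R
def T_tool(s=None):
    s=s or read_state(); q=s["orientation"]; T=np.eye(4)
    T[:3,:3]=R.from_quat([q[1],q[2],q[3],q[0]]).as_matrix(); T[:3,3]=s["ee_pos"]; return T
def shot(name):
    s=read_state(); c=read_camera(name)
    c["T"]=np.array(c["extrinsics"]) if "extrinsics" in c else T_tool(s)@np.array(c["hand_eye"])
    return c
def ray(c,uv):
    K=np.array([[c["fx"],0,c["cx"]],[0,c["fy"],c["cy"]],[0,0,1.]])
    p=cv2.undistortPoints(np.array([[uv]],float),K,np.array(c["D"],float))[0,0]
    return np.array([p[0],-p[1],-1.])
def at_z(c,uv,z):
    d=c["T"][:3,:3]@ray(c,uv); o=c["T"][:3,3]; return o+d*(z-o[2])/d[2]
def at_depth(c,uv):
    u,v=np.round(uv).astype(int); w=c["range_z"][v-1:v+2,u-1:u+2]; w=w[w>0]
    if not len(w): return None
    return (c["T"]@np.append(ray(c,uv)*np.median(w),1))[:3]
def proj(c,P):
    Q=np.linalg.inv(c["T"])@np.append(P,1); K=np.array([[c["fx"],0,c["cx"]],[0,c["fy"],c["cy"]],[0,0,1.]])
    return cv2.projectPoints(np.array([[Q[0],-Q[1],-Q[2]]]),np.zeros(3),np.zeros(3),K,np.array(c["D"],float))[0][0,0]
def save(c,n): cv2.imwrite(n,cv2.cvtColor(c["image"],cv2.COLOR_RGB2BGR))
E
cat > a.py <<'E'
from h import *
np.set_printoptions(precision=4,suppress=True)
Z=dict(key_on_top=.05,key_unit_top=.05,key_print_top=.05,key_zero_top=.05,target=.091,socket=.067,stylus=None,balance=0,tablet=.082,stand=0,parts_bin=0,check_weight=0,marker=0,tape_roll=0,tweezers=0)
print(read_state())
for cam in ("top","scene"):
    c=shot(cam); save(c,f"pics/{cam}.png"); print(cam,c["T"][:3,3])
    for n,z in Z.items():
        for r in spot_point(c,n)[:3]:
            if r["conf"]>.2: print(n,round(r["conf"],2),np.round(r["uv"]),at_z(c,r["uv"],z) if z is not None else '',at_depth(c,r["uv"]))
E
python3 a.py
```

```text
{'time_s': 0.0, 'qpos': array([-0.8249,  0.3594,  0.011 , -0.0003, -1.2241, -0.2881]), 'joint_vel': array([ 0.0012, -0.0012, -0.0009, -0.0005,  0.0006, -0.0018]), 'joint_torque': array([  0.0007, -58.2719,  29.3056,   6.9973,   0.0069,  -0.0002]), 'ee_pos': array([ 0.2981, -0.6051,  0.2336]), 'orientation': array([-0.0003, -0.2268,  0.9739,  0.0008]), 'wrist_force': array([ 0.2246, -0.0084,  0.2003]), 'torque': array([-0.0234,  0.002 , -0.0586]), 'grasp_force': 0.0, 'grip_width': 0.08758003615082342}
top [0.3098 0.0302 1.2759]
key_on_top 0.44 [304. 237.] [ 0.4429 -0.0183  0.05  ] [ 0.4431 -0.0183  0.0483]
key_unit_top 0.67 [318. 234.] [ 0.4492 -0.054   0.05  ] [ 0.4496 -0.0543  0.0469]
key_print_top 0.6 [339. 230.] [ 0.4594 -0.104   0.05  ] [ 0.4596 -0.1042  0.0483]
key_zero_top 0.62 [358. 226.] [ 0.4693 -0.1509  0.05  ] [ 0.4694 -0.1509  0.0496]
socket 0.84 [154. 237.] [0.4388 0.3379 0.067 ] [0.4359 0.331  0.094 ]
stylus 0.74 [118. 286.]  [ 0.3202  0.444  -0.0005]
stylus 0.7 [245. 224.]  [ 0.4794  0.1253 -0.0006]
stylus 0.5 [161. 230.]  [0.4576 0.3259 0.0477]
balance 0.65 [318. 191.
[... 1522 characters left out ...]
stylus 0.55 [430. 209.]  [0.2894 0.4565 0.0022]
stylus 0.52 [297. 233.]  [0.4655 0.1164 0.0002]
balance 0.24 [142. 223.] [ 0.501 -0.29   0.   ] [ 0.5445 -0.2675  0.0347]
stand 0.94 [383. 243.] [0.463  0.3339 0.    ] [0.4847 0.3318 0.0167]
check_weight 0.89 [109. 250.] [ 0.6242 -0.3242  0.    ] [ 0.6374 -0.316   0.012 ]
check_weight 0.63 [215. 234.] [ 0.5115 -0.0898  0.    ] [ 0.6242 -0.0535  0.0909]
marker 0.56 [314. 211.] [0.3569 0.147  0.    ] [0.3727 0.1481 0.011 ]
tape_roll 0.76 [387. 298.] [0.6561 0.3432 0.    ] [0.6562 0.3432 0.0001]
tweezers 0.5 [204. 197.] [ 0.3531 -0.1652  0.    ] [ 0.3573 -0.1638  0.0029]
tweezers 0.46 [193. 209.] [ 0.4165 -0.1777  0.    ] [ 0.4831 -0.1528  0.049 ]
```

```bash
python3 -c "
import cv2
a=cv2.imread('pics/top.png');b=cv2.imread('pics/scene.png')
cv2.imwrite('pics/topc.png',cv2.resize(a[110:320,80:430],None,fx=2.28,fy=2.28,interpolation=cv2.INTER_CUBIC))
cv2.imwrite('pics/scenec.png',cv2.resize(b[130:330,90:460],None,fx=2.15,fy=2.15,interpolation=cv2.INTER_CUBIC))"
```

```text
(no output)
```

View pics/topc.png

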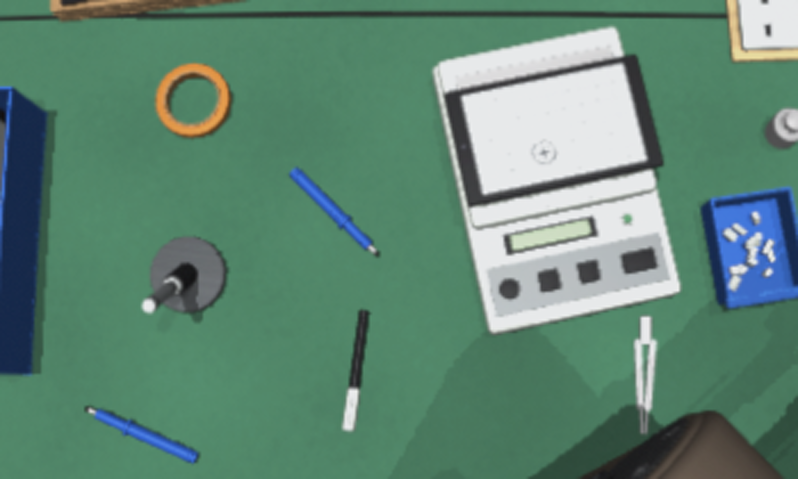

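View pics/scenec.png

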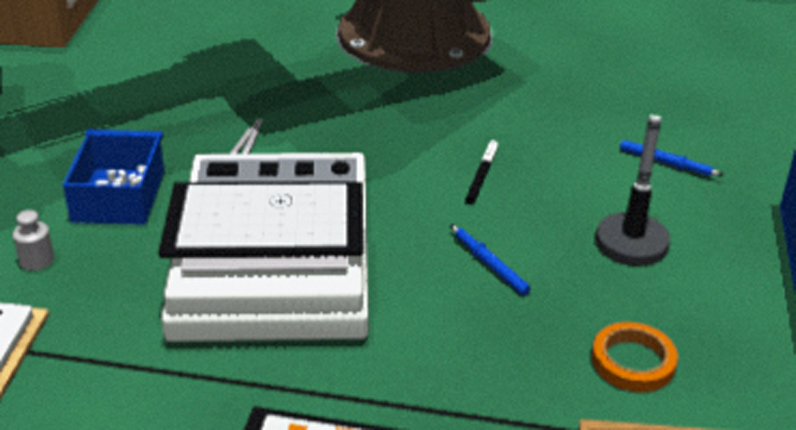

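The stylus could be mistaken for the two blue pens lying down, at top (118,286) to (165,311) and (208,185) to (245,222). The grey stylus in the stand, at (145,244) to (161,232), fits the description. The key row in the top image is on (303,236), unit (321,233), print (338,229) and zero (360,224). The ring target is at (318,177).

```bash
cat >> h.py <<'E'
np.set_printoptions(precision=4,suppress=True)
def go(p,yang,axis=(0,0,-1),T=None):
    """row numbers to reach TCP p, tool z along axis, tool y near heading yang"""
    T=T_tool() if T is None else T
    z=np.array(axis,float); z/=np.linalg.norm(z); y=np.array([np.cos(yang),np.sin(yang),0]); y-=z*(y@z); y/=np.linalg.norm(y)
    Rn=np.c_[np.cross(y,z),y,z]; d=T[:3,:3].T@(np.array(p)-T[:3,3])
    r=R.from_matrix(T[:3,:3].T@Rn).as_rotvec()
    print("shift",np.round(d/.3,4),"turn",np.round(r/np.pi,4),"dist",np.linalg.norm(d),"deg",np.degrees(np.linalg.norm(r)))
E
python3 - <<'E'
from h import *
c=shot("top")
K={'on':(303.2,236.3),'unit':(320.8,232.8),'print':(338.3,228.9),'zero':(360.3,224.5)}
B={'on':(-.108,.075),'unit':(-.108,.032),'print':(-.108,-.011),'zero':(-.108,-.066)}
W=np.array([at_z(c,K[k],.05)[:2] for k in K]);print(W)
b=np.array(list(B.values())); 
d=W-W.mean(0); e=b-b.mean(0); th=np.arctan2((e[:,0]*d[:,1]-e[:,1]*d[:,0]).sum(),(e*d).sum()); print("yaw",th)
Rm=np.array([[np.cos(th),-np.sin(th)],[np.sin(th),np.cos(th)]]); t=W.mean(0)-Rm@b.mean(0); print("bal",t, "fit",(Rm@b.T).T+t)
print("target",at_z(c,(318.2,176.8),.091))
w=shot("wrist"); print(np.array(w["hand_eye"]))
cc=c["image"][205:255,130:185]; cv2.imwrite("pics/sty.png",cv2.resize(cc[:,:,::-1],None,fx=8,fy=8))
go((.44,-.10,.25),th+np.pi)
E
```

```text
[[ 0.4439 -0.0176]
 [ 0.4523 -0.0598]
 [ 0.4618 -0.1021]
 [ 0.4725 -0.1556]]
yaw 0.20605982380336008
bal [ 0.5649 -0.069 ] fit [[ 0.4438 -0.0177]
 [ 0.4526 -0.0598]
 [ 0.4614 -0.1019]
 [ 0.4727 -0.1557]]
target [ 0.5805 -0.052   0.091 ]
[[ 0.0009  0.9687  0.2482  0.0667]
 [ 1.     -0.001   0.0002 -0.0002]
 [ 0.0005  0.2482 -0.9687 -0.1499]
 [ 0.      0.      0.      1.    ]]
shift [-1.1684  1.3028 -0.0515] turn [-0.     -0.     -0.4199] dist 0.5252156534959141 deg 75.57836094552451
```

View pics/sty.png

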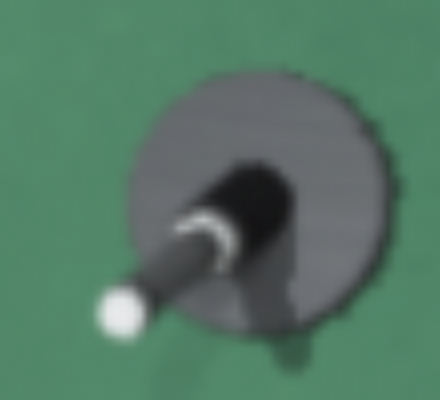

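This close-up shows the grey stylus with a white cap leaning out of the stand's tube, with the cap at top-camera pixel (145,244). It is the right one. I'll go to the keys first.

Call:
drive_tool([
  [0,-0.65,0.77,0,0,0,-0.21],
  [0,-0.65,0.77,0,0,0,-0.21],
  [0,-0.65,0.77,0,0,0,-0.21],
  [0,-0.65,0.77,0,0,0,-0.21],
  [0,-0.65,0.77,0,0,0,-0.21],
  [0,-0.65,0.77,0,0,0,-0.21],
  [0,-0.65,0.77,0,0,0,-0.21],
  [0,-0.65,0.77,0,0,0,-0.21],
], grip_force=10)

```text
time_s: 2.5
ee_pos: [0.3718, -0.311, 0.2352]
orientation: [0.0, -0.532, 0.847, -0.001]
wrist_force: [0.8, -0.5, 0.0]
grip_width: 0.0291
grasp_force: 0.0
```

Run:
```python
from h import *
go((.4438,-.0177,.12),.206+np.pi)
```

```text
shift [-0.9846  0.2097  0.3839] turn [-0.0005 -0.0001 -0.2088] dist 0.3232180500328308 deg 37.58234615962386
```

Call:
drive_tool([
  [0,-0.985,0.21,0.2,0,0,-0.209],
  [0,-0.985,0.21,0.2,0,0,-0.209],
  [0,-0.985,0.21,0.2,0,0,-0.209],
  [0,-0.985,0.21,0.2,0,0,-0.209],
  [0,-0.985,0.21,0.3,0,0,-0.209],
  [0,-0.985,0.21,0.384,0,0,-0.209],
  [0,-0.985,0.21,0.384,0,0,-0.209],
  [0,-0.985,0.21,0.384,0,0,-0.209],
])

```text
time_s: 3.3
ee_pos: [0.4434, -0.0182, 0.1167]
orientation: [0.002, 0.775, -0.631, -0.001]
wrist_force: [0.4, 0.5, 0.2]
grip_width: 0.0001
grasp_force: 0.0
```

Run:
```python
from h import *
T=T_tool(); print(T, read_state()["grip_width"])
w=shot("wrist"); save(w,"pics/w1.png")
th=.206
for n,y in (("on",.075),("unit",.032),("print",-.011),("zero",-.066)):
    P=np.array([.5649-.108*np.cos(th)-y*np.sin(th),-.069-.108*np.sin(th)+y*np.cos(th),.05])
    r=spot_point(w,f"key_{n}_top"); print(n,P,proj(w,P),[(round(a["conf"],2),a["uv"],at_z(w,a["uv"],.05)) for a in r[:2]])
go((.4438,-.0177,.063),.206+np.pi)
```

```text
[[ 0.2027 -0.9792 -0.0044  0.4434]
 [-0.9793 -0.2026 -0.0016 -0.0182]
 [ 0.0006  0.0047 -1.      0.1167]
 [ 0.      0.      0.      1.    ]] 0.00013578152814067173
on [ 0.4438 -0.0177  0.05  ] [279.9713 230.2824] [(0.87, [279.1, 230.1], array([ 0.4444, -0.0177,  0.05  ])), (0.16, [280.3, 98.3], array([ 0.4608, -0.1007,  0.05  ]))]
unit [ 0.4526 -0.0598  0.05  ] [279.8304 166.1742] [(0.85, [278.2, 165.9], array([ 0.4537, -0.0597,  0.05  ]))]
print [ 0.4614 -0.1019  0.05  ] [279.6852  96.2522] [(0.95, [277.5, 98.0], array([ 0.4625, -0.1006,  0.05  ]))]
zero [ 0.4727 -0.1557  0.05  ] [279.5005  -0.5026] []
shift [-0.0073  0.0008  0.1901] turn [-0.0004  0.     -0.0014] dist 0.0570829841094024 deg 0.25820920856808943
```

View pics/w1.png

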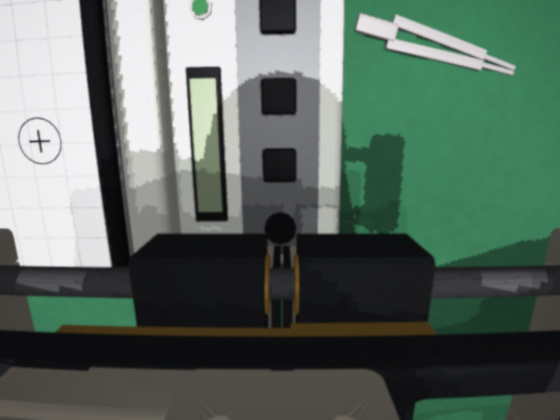

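The wrist view shows the on key just ahead of the closed fingertips at (280,230), unit at (279,166), print at (278,97) and the target ring at (40,140). The key positions agree with the top camera to 1 mm.

Call:
drive_tool([
  [0,0,0,0.15,0,0,0],
  [0,0,0,0.19,0,0,0],
  [0,0,0,0.195,0,0,0],
  [0,0,0,0.2,0,0,0],
  [0,0,0,0.204,0,0,0],
  [0,0,0,0.204,0,0,0],
])

```text
time_s: 4.15
ee_pos: [0.4446, -0.0187, 0.0591]
orientation: [-0.001, 0.775, -0.632, 0.001]
wrist_force: [0.4, -0.1, 0.1]
grip_width: 0.0004
grasp_force: 0.0
```

Call:
drive_tool([
  [0,0,0,0.004,0,0,0],
  [0,0,0,0.008,0,0,0],
  [0,0,0,0.012,0,0,0],
  [0,0,0,0.012,0,0,0],
])

```text
time_s: 4.55
ee_pos: [0.4446, -0.0187, 0.0549]
orientation: [-0.0, 0.775, -0.631, 0.0]
wrist_force: [1.3, -0.7, 3.6]
grip_width: 0.0004
grasp_force: 2.2
```

Call:
drive_tool([
  [0,0,0,0.004,0,0,0],
  [0,0,0,0.005,0,0,0],
  [0,0,0,0.005,0,0,0],
])

```text
time_s: 4.85
ee_pos: [0.4446, -0.0187, 0.0541]
orientation: [-0.0, 0.775, -0.631, 0.0]
wrist_force: [-2.5, 0.2, 16.2]
grip_width: 0.0004
grasp_force: 8.2
```

Call:
drive_tool([
  [0,0,0,-0.06,0,0,0],
  [0,0.08,0,-0.06,0,0,0],
  [0,0.1433,0,-0.06,0,0,0],
  [0,0.1433,0,-0.05,0,0,0],
  [0,0.1433,0,-0.02,0,0,0],
  [0,0.1433,0,-0.01,0,0,0],
  [0,0.1433,0,-0.002,0,0,0],
  [0,0.1433,0,-0.001,0,0,0],
])

```text
time_s: 5.65
ee_pos: [0.4522, -0.0609, 0.054]
orientation: [0.001, 0.776, -0.631, -0.0]
wrist_force: [-6.1, -1.4, 20.2]
grip_width: 0.0007
grasp_force: 9.8
```

Call:
drive_tool([
  [0,0,0,-0.06,0,0,0],
  [0,0.02,0,-0.08,0,0,0],
  [0,0.15,0,-0.08,0,0,0],
  [0,0.28,0,-0.08,0,0,0],
  [0,0.3267,0,-0.08,0,0,0],
  [0,0.3267,0,-0.05,0,0,0],
  [0,0.3267,0,-0.025,0,0,0],
  [0,0.3267,0,-0.02,0,0,0],
])

```text
time_s: 6.45
ee_pos: [0.4712, -0.1564, 0.0579]
orientation: [0.001, 0.775, -0.632, -0.001]
wrist_force: [-1.3, -0.6, 1.9]
grip_width: 0.0005
grasp_force: 0.9
```

Call:
drive_tool([
  [0,0,0,0.008,0,0,0],
  [0,0,0,0.014,0,0,0],
  [0,0,0,0.018,0,0,0],
  [0,0,0,0.018,0,0,0],
])

```text
time_s: 6.85
ee_pos: [0.4717, -0.1564, 0.0543]
orientation: [0.0, 0.775, -0.632, -0.0]
wrist_force: [-5.8, 2.8, 7.4]
grip_width: 0.0003
grasp_force: 3.7
```

Call:
drive_tool([
  [0,0,0,-0.1,0,0,0],
  [0,0,0,-0.3,0,0,0],
  [0.5,0,0,-0.5,0,0,0],
  [0.5,-0.1,0,-0.6,0,0,0.0],
  [0.5,-0.25,0,-0.65,0,0,-0.05],
  [0.5,-0.4,0,-0.7,0,0,-0.1],
  [0.5,-0.55,0,-0.7,0,0,-0.15],
  [0.5,-0.7,0,-0.7,0,0,-0.2],
])

```text
time_s: 7.65
ee_pos: [0.4297, 0.0509, 0.2651]
orientation: [-0.002, 0.928, -0.371, 0.001]
wrist_force: [0.6, 1.3, 0.4]
grip_width: 0.0409
grasp_force: 0.0
```

Run:
```python
from h import *
c=shot("top"); w=shot("wrist")
T=np.array([[.2027,-.9792,-.0044,.4434],[-.9793,-.2026,-.0016,-.0182],[.0006,.0047,-1,.1167],[0,0,0,1]])
w["T"]=T@np.array(w["hand_eye"]); print("target wrist",at_z(w,(39.5,140.5),.091))
cap=at_z(c,(145.2,244.),.147); base=at_z(c,(130+258/8,205+202/8),.016); sock=[at_z(c,r["uv"],.067) for r in spot_point(c,"socket")[:1]]
print("cap",cap,"base",base,"sock",sock,"colour",at_z(c,(156.5,235.),.067+.004))
go((.40,.32,.27),-np.pi/2)
```

```text
target wrist [ 0.5807 -0.0526  0.091 ]
cap [0.4142 0.3377 0.147 ] base [0.461  0.3313 0.016 ] sock [array([0.445 , 0.3376, 0.067 ])] colour [0.4429 0.3317 0.071 ]
shift [-0.6889 -0.5794 -0.0173] turn [-0.0007 -0.0004 -0.2423] dist 0.2700896713958112 deg 43.61043219267532
```

Run:
```python
from h import *
u=np.array([-.340,.047,.939]); S=np.array([.4422,.3339,.067])
go(S+.149*u,-1.71,-u)
```

```text
shift [-0.7574 -0.6099  0.1931] turn [ 0.0342  0.1075 -0.1961] dist 0.2974304204810022 deg 40.71841994530914
```

Call:
drive_tool([
  [0.5,-0.757,-0.61,0.0,0.034,0.108,-0.196],
  [0.5,-0.757,-0.61,0.0,0.034,0.108,-0.196],
  [0.5,-0.757,-0.61,0.0,0.034,0.108,-0.196],
  [0.5,-0.757,-0.61,0.0,0.034,0.108,-0.196],
  [0.5,-0.757,-0.61,0.1,0.034,0.108,-0.196],
  [0.5,-0.757,-0.61,0.193,0.034,0.108,-0.196],
  [0.5,-0.757,-0.61,0.193,0.034,0.108,-0.196],
  [0.5,-0.757,-0.61,0.193,0.034,0.108,-0.196],
])

```text
time_s: 8.6
ee_pos: [0.3935, 0.3382, 0.2042]
orientation: [0.015, 0.982, -0.071, 0.173]
wrist_force: [0.4, -0.2, -0.9]
grip_width: 0.0437
grasp_force: 0.0
```

Run:
```python
from h import *
u=np.array([-.340,.047,.939]); S=np.array([.4422,.3339,.067])
w=shot("wrist"); print(T_tool()); im=w["image"].copy()
for s in (0,.04,.085):
    p=proj(w,S+s*u); print(s,p); cv2.circle(im,tuple(int(round(x)) for x in p),3,(255,0,0),1)
for r in spot_point(w,"socket")[:2]: print(r, at_z(w,r["uv"],.067), at_depth(w,r["uv"]))
for r in cut_out(w,"stylus")[:1]:
    m=r["pixels"]; v,uu=np.nonzero(m); print(r["conf"],m.sum(),uu.min(),uu.max(),v.min(),v.max())
w["image"]=im; save(w,"pics/w2.png")
```

```text
[[ 0.9296 -0.146   0.3384  0.3939]
 [-0.1357 -0.9893 -0.054   0.3376]
 [ 0.3426  0.0043 -0.9395  0.2053]
 [ 0.      0.      0.      1.    ]]
0 [276.9171 204.3436]
0.04 [276.6853 215.7521]
0.085 [276.3288 233.3672]
{'uv': [275.5, 202.2], 'conf': 0.58} [0.4443 0.3349 0.067 ] [0.4411 0.3351 0.0909]
0.63 832 264 285 194 241
```

View pics/w2.png

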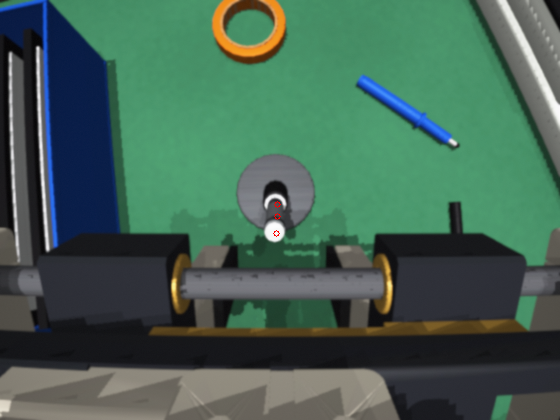

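The wrist view shows the white stylus cap at (275,232), within 1.5 px of the prediction. The tape roll, a blue pen and a blue bin on the left stay clear. I'll check the bin's clearance and compute the final approach.

Run:
```python
from h import *
u=np.array([-.340,.047,.939]); S=np.array([.4424,.3343,.067])
c=shot("top")
for v in range(200,290,12):
    for x in range(76,112,3):
        p=at_depth(c,(x,v))
        if p is not None and p[2]>.03: y=p
    print(y)
go(S+.039*u,-1.71,-u)
go(S+.149*u,-1.71,-u)
```

```text
[0.532  0.5104 0.0446]
[0.5025 0.5104 0.0394]
[0.4728 0.51   0.0352]
[0.4167 0.3884 0.2808]
[0.3911 0.367  0.303 ]
[0.3612 0.3271 0.4156]
[0.3397 0.3157 0.4461]
[0.3199 0.3077 0.4669]
shift [-0.0097 -0.0132  0.3633] turn [ 0.0013  0.0001 -0.0024] dist 0.10909875482708455 deg 0.495455046452497
shift [-0.0098 -0.0117 -0.0033] turn [ 0.0013  0.0001 -0.0024] dist 0.004681125274933448 deg 0.495455046452497
```

Call:
drive_tool([
  [0.5,-0.009,-0.012,0.05,0,0,0],
  [0.5,-0.009,-0.012,0.15,0,0,0],
  [0.5,-0.009,-0.012,0.25,0,0,0],
  [0.5,-0.009,-0.012,0.32,0,0,0],
  [0.5,-0.009,-0.012,0.363,0,0,0],
  [0.5,-0.009,-0.012,0.363,0,0,0],
])

```text
time_s: 9.4
ee_pos: [0.4293, 0.3345, 0.1023]
orientation: [0.015, 0.982, -0.073, 0.173]
wrist_force: [0.3, -0.5, 0.7]
grip_width: 0.044
grasp_force: 0.0
```

Call:
drive_tool([
  [0.1,0,0,0,0,0,0],
  [0.1,0,0,0,0,0,0],
  [0.1,0,0,0,0,0,0],
  [0.1,0,0,0,0,0,0],
  [0.1,0,0,0,0,0,0],
  [0.1,0,0,0,0,0,0],
], grip_force=25)

```text
time_s: 10.0
ee_pos: [0.4285, 0.3369, 0.1034]
orientation: [0.013, 0.982, -0.071, 0.174]
wrist_force: [-3.5, -0.1, 5.9]
grip_width: 0.0136
grasp_force: 25.0
```

Call:
drive_tool([
  [0,0,0,-0.03,0,0,0],
  [0,0,0,-0.07,0,0,0],
  [0,0,0,-0.14,0,0,0],
  [0,0,0,-0.22,0,0,0],
  [0,0,0,-0.3,0,0,0],
  [0,0,0,-0.36,0,0,0],
  [0,0,0,-0.4,0,0,0],
  [0,0,0,-0.4,0,0,0],
])

```text
time_s: 10.8
ee_pos: [0.3876, 0.3437, 0.217]
orientation: [0.012, 0.982, -0.071, 0.174]
wrist_force: [0.1, -0.4, -0.5]
grip_width: 0.0135
grasp_force: 25.0
```

Run:
```python
from h import *
s=read_state();print(s["ee_pos"],s["wrist_force"],s["torque"],s["grip_width"])
go((.50,.12,.30),-np.pi/2)
w=shot("wrist"); save(w,"pics/w3.png")
for r in spot_point(w,"stylus_end")[:2]: print(r)
go((.50,.12,.30),-np.pi/2)
```

```text
[0.3876 0.3437 0.217 ] [ 0.1052 -0.3613 -0.489 ] [0.108  1.3312 0.0325] 0.013467747083643596
shift [ 0.5443  0.6835 -0.0964] turn [ 0.0078 -0.1113 -0.0456] dist 0.2637086626155218 deg 21.70290476208669
{'uv': [457.9, 142.4], 'conf': 0.62}
shift [ 0.5456  0.6801 -0.1008] turn [ 0.0088 -0.1111 -0.0457] dist 0.26330970932544584 deg 21.675770784602676
```

View pics/w3.png

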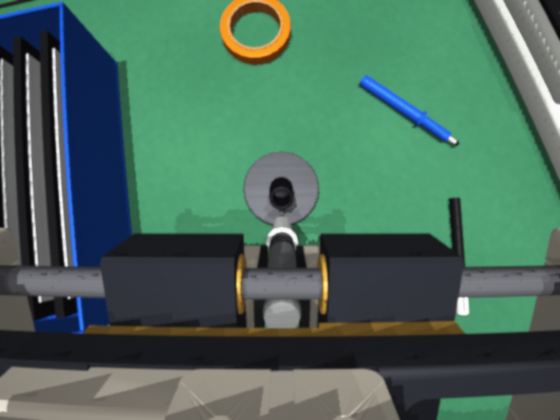

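The stylus is out of the stand and held. Its collar is at (284,240), the nose points at the empty tube at (281,190), and the cap is at (282,315). I'll turn it upright and carry it towards the tablet.

Call:
drive_tool([
  [0,0.08,0.1,-0.1,0.0,0,0],
  [0,0.545,0.68,-0.1,0.008,-0.111,-0.0455],
  [0,0.545,0.68,-0.1,0.008,-0.111,-0.0455],
  [0,0.545,0.68,-0.1,0.008,-0.111,-0.0455],
  [0,0.545,0.68,-0.1,0.008,-0.111,-0.0455],
  [0,0.545,0.68,-0.1,0.008,-0.111,-0.0455],
  [0,0.545,0.68,-0.1,0.008,-0.111,-0.0455],
  [0,0.545,0.68,-0.1,0.008,-0.111,-0.0455],
])

```text
time_s: 11.7
ee_pos: [0.5019, 0.1165, 0.2996]
orientation: [0.002, 1.0, -0.003, -0.0]
wrist_force: [0.1, 0.4, -1.7]
grip_width: 0.0135
grasp_force: 25.0
```

Run:
```python
from h import *
print(read_state()["ee_pos"])
go((.5806,-.0523,.230),-np.pi/2)
```

```text
[0.5019 0.1165 0.2996]
shift [0.2662 0.5601 0.2339] turn [ 0.0012  0.0001 -0.0022] dist 0.19883512377436063 deg 0.4455695846470905
```

Call:
drive_tool([
  [0,0.266,0.56,0.1,0,0,0],
  [0,0.266,0.56,0.1,0,0,0],
  [0,0.266,0.56,0.1,0,0,0],
  [0,0.266,0.56,0.1,0,0,0],
  [0,0.266,0.56,0.15,0,0,0],
  [0,0.266,0.56,0.2,0,0,0],
  [0,0.266,0.56,0.234,0,0,0],
  [0,0.266,0.56,0.234,0,0,0],
])

```text
time_s: 12.5
ee_pos: [0.5784, -0.0481, 0.2279]
orientation: [0.001, 1.0, -0.001, -0.002]
wrist_force: [-0.4, 0.2, -0.3]
grip_width: 0.0135
grasp_force: 25.0
```

Run:
```python
from h import *
E=[]
for i in range(5):
    w=shot("wrist"); T=T_tool(); E.append(T[:3,3])
print("tcp",np.mean(E,0),np.std(E,0)); print(T)
save(w,"pics/w4.png"); c=shot("scene"); 
print("predicted tip",proj(w,(T@np.array([0,0,.089,1]))[:3]),"ring",proj(w,(.5806,-.0523,.091)))
for n in("stylus_end","target"):
    for k,cc in(("w",w),("s",c)):
        for r in spot_point(cc,n)[:2]: print(n,k,r,at_z(cc,r["uv"],.091 if n=="target" else .141))
a=w["image"][:,:,::-1]; p=proj(c,(.5806,-.0523,.15)).astype(int); b=c["image"][p[1]-70:p[1]+70,p[0]-50:p[0]+50,::-1]
b=cv2.resize(b,(300,420),interpolation=cv2.INTER_CUBIC)
cv2.imwrite("pics/ab.png",cv2.hconcat([a[:,60:560],b])); print(p)
```

```text
tcp [ 0.5798 -0.0478  0.2306] [0.0004 0.0001 0.0007]
[[ 1.     -0.0006  0.0018  0.58  ]
 [-0.0006 -1.     -0.0021 -0.0477]
 [ 0.0018  0.0021 -1.      0.2313]
 [ 0.      0.      0.      1.    ]]
predicted tip [280.7669 220.119 ] ring [285.6858 204.1872]
target w {'uv': [285.8, 204.5], 'conf': 0.56} [ 0.5803 -0.0524  0.091 ]
[219 202]
```

View pics/ab.png

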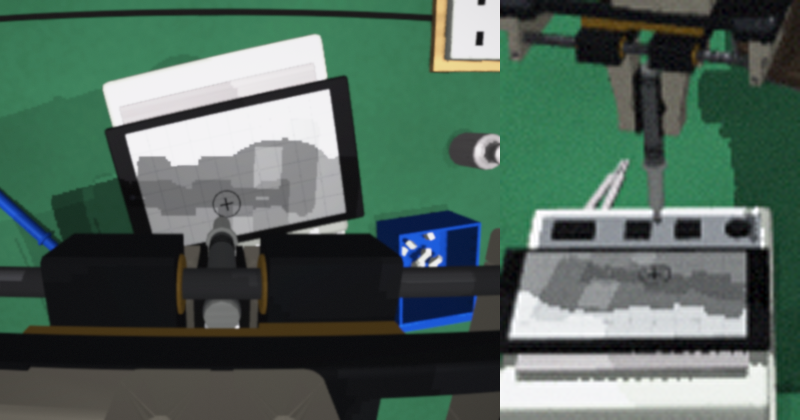

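The left part shows the ring at wrist pixel (286,204), with the tip just short of it at about (281,216). The right part shows the stylus hanging nearly vertical, with the tip at scene pixel (221,205). I'll check its tilt and tip position against the projection.

Run:
```python
from h import *
w=shot("wrist"); c=shot("scene"); T=T_tool(); P=T[:3,3].copy(); P[:]=(.5798,-.0478,.2306)
f=lambda s:P+np.array([0,0,s-.089])
out=[]
for cc,x0,y0,n,k in((w,250,190,60,6.6),(c,195,150,60,6.6)):
    im=cv2.resize(cc["image"][y0:y0+n,x0:x0+n,::-1],None,fx=k,fy=k,interpolation=cv2.INTER_CUBIC)
    for s in(0,.014,.05,.085,.135):
        q=proj(cc,f(s)); print(s,q); q=tuple(int(a) for a in (q-[x0,y0]+.5)*k); cv2.drawMarker(im,q,(0,0,255),cv2.MARKER_CROSS,9,1)
    q=proj(cc,(.5804,-.0524,.091)); q=tuple(int(a) for a in (q-[x0,y0]+.5)*k); cv2.drawMarker(im,q,(255,0,0),cv2.MARKER_CROSS,9,1)
    out.append(im)
cv2.imwrite("pics/z.png",cv2.hconcat(out))
```

```text
0 [280.3007 220.0316]
0.014 [280.2884 225.3982]
0.05 [280.2493 242.5341]
0.085 [280.1963 266.0514]
0.135 [280.0717 322.6918]
0 [221.2753 205.1631]
0.014 [221.0065 200.0567]
0.05 [220.2962 186.5942]
0.085 [219.5777 173.0256]
0.135 [218.4999 152.7633]
```

View pics/z.png

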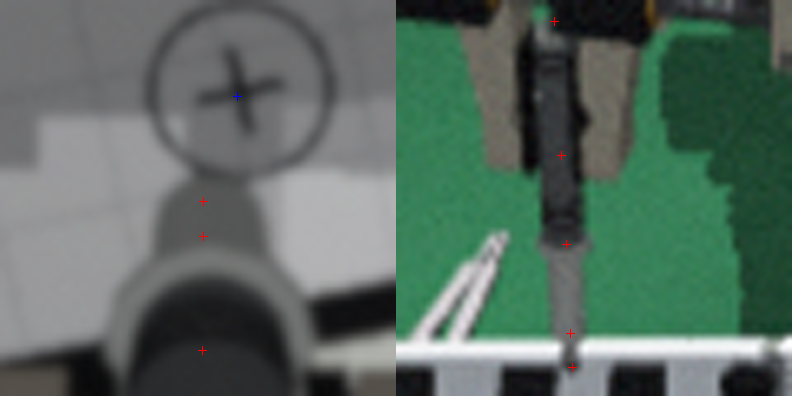

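The overlays agree with the stylus outline to about 1 mm. It hangs upright at the predicted place and needs about +4 mm along tool y to centre on the ring. I'll lower it, take an unloaded force baseline, then press in.

Call:
drive_tool([
  [0,0.002,0.0133,0.04,0,0,0],
  [0,0.002,0.0133,0.08,0,0,0],
  [0,0.002,0.0133,0.11,0,0,0],
  [0,0.002,0.0133,0.13,0,0,0],
  [0,0.002,0.0133,0.145,0,0,0],
  [0,0.002,0.0133,0.15,0,0,0],
  [0,0.002,0.0133,0.15,0,0,0],
])

```text
time_s: 13.8
ee_pos: [0.5803, -0.0522, 0.1854]
orientation: [0.001, 1.0, -0.001, 0.0]
wrist_force: [-1.1, -0.0, -0.5]
grip_width: 0.0137
grasp_force: 25.0
```

```bash
cat > f.py <<'E'
from h import *
F=[];E=[]
for i in range(10):
    read_camera("wrist"); s=read_state(); F.append(s["wrist_force"]); E.append(s["ee_pos"])
print("F",np.mean(F,0),np.std(F,0)/3,"tcp",np.mean(E,0),"t",s["time_s"],"grip",s["grip_width"])
E
python3 f.py
```

```text
F [-0.0559 -0.2684 -0.0861] [0.1594 0.1438 0.2324] tcp [ 0.5804 -0.0521  0.1857] t 14.3 grip 0.013436182473511294
```

Call:
drive_tool([
  [0,0,0,0.006,0,0,0],
  [0,0,0,0.012,0,0,0],
  [0,0,0,0.018,0,0,0],
  [0,0,0,0.022,0,0,0],
  [0,0,0,0.026,0,0,0],
])

```text
time_s: 14.8
ee_pos: [0.5803, -0.0522, 0.1777]
orientation: [0.001, 1.0, -0.001, 0.0]
wrist_force: [-0.3, -0.1, 0.7]
grip_width: 0.0132
grasp_force: 25.0
```

```bash
python3 f.py; python3 f.py
```

```text
F [-0.1001 -0.0792  1.141 ] [0.2008 0.1486 0.1895] tcp [ 0.5803 -0.0522  0.1777] t 15.3 grip 0.013138258779765878
F [-0.1017  0.1235  1.1749] [0.14   0.1398 0.1101] tcp [ 0.5803 -0.0522  0.1777] t 15.8 grip 0.013445454953078417
```

Call:
drive_tool([
  [0,0,0,0.003,0,0,0],
  [0,0,0,0.006,0,0,0],
  [0,0,0,0.006,0,0,0],
])

```text
time_s: 16.1
ee_pos: [0.5803, -0.0522, 0.1758]
orientation: [0.001, 1.0, -0.001, 0.0]
wrist_force: [-0.3, -0.3, 2.2]
grip_width: 0.0133
grasp_force: 25.0
```

```bash
python3 f.py; python3 f.py; python3 f.py
python3 - <<'E'
from h import *
w=shot("wrist"); c=shot("scene")
o=[cv2.resize(i["image"][y:y+n,x:x+n,::-1],(396,396),interpolation=cv2.INTER_CUBIC) for i,x,y,n in((w,240,180,80),(c,180,165,80))]
cv2.imwrite("pics/end.png",cv2.hconcat(o))
E
```

```text
F [0.0307 0.0077 1.9821] [0.142  0.1775 0.1158] tcp [ 0.5803 -0.0522  0.1759] t 16.6 grip 0.013233437582420465
F [-0.1776  0.5478  1.9194] [0.1534 0.1419 0.204 ] tcp [ 0.5803 -0.0522  0.1759] t 17.1 grip 0.013771996068713236
F [-0.1084 -0.0679  1.7503] [0.1154 0.1557 0.1787] tcp [ 0.5803 -0.0522  0.1759] t 17.6 grip 0.013440351820810699
```

View pics/end.png

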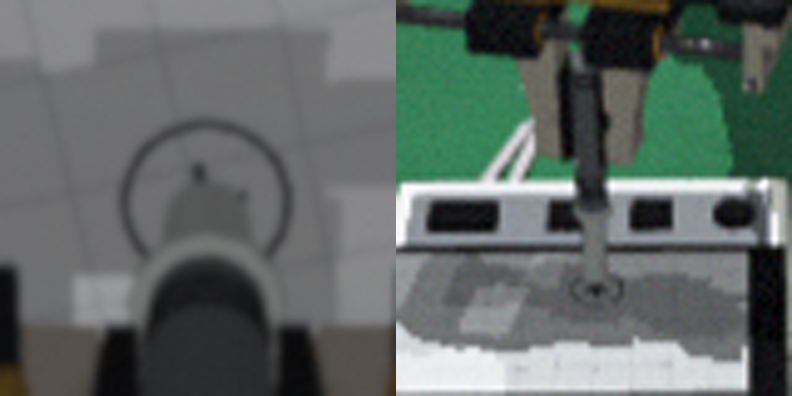

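The last view shows the rubber tip inside the ring, centred on the cross, with the stylus upright. The force is about 2 N net and the geometry gives about 4 mm of spring travel, so I'm handing in.

```bash
python3 -c "from station import sign_off; print(sign_off())"
```

```text
the job is handed in; nothing more can be done
None
```

I pressed the on, unit and zero keys in order without touching print, then handed in with the stylus held upright inside the ring target, pressing at an estimated 2.0–2.2 N with the tip about 4 mm in.

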